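# Unstack the piece boxes onto their player boards

## Robot

A 6-joint arm with a two-finger parallel gripper is mounted at the origin on a cart in front of the work surface, level with it; the furniture and walls round the work are solid. World frame = base frame: x ahead of the robot, y to its left, z up, the work surface at z = 0. Lengths are in m, angles in rad, forces in N, time in s.
With the tool pointing down it reaches from about 0.275 to 0.875 m from the base axis. Payload 12.5 kg.
Tool frame: the origin (TCP) lies at the very end of the fingers, on their centre line; the grasp point (between the pads) lies 19 mm behind it; x points along the fingers, y is the direction in which the jaws open and shut, and the axes are right-handed (so a half turn about x gives the same grasp; the last joint's range is limited). The gripper opens to 85 mm and grips with 20 to 120 N. Pads are 22 mm wide; open, the fingers measure 114 mm over their backs; the gripper's body (76 mm by 85 mm) begins 54 mm behind the grasp point. The pads swing forward as they close: fully open they stand 13 mm farther back than shut.
Start: joints at [1.176, 0.351, 1.652, -0, 1.139, -0.085], TCP at [0.168, 0.524, 0.231] pointing down, gripper open.
Joint ranges: [-2.75, 2.75], [-0.79, 2.1], [0.01, 2.65], [-1.57, 4.71], [0.07, 3.14], [-2.87, 2.87]. Speed limits (rad/s): [2.22, 2.22, 2.79, 3.14, 3.14, 3.14].

## Interface

Orientations are given as a 3x3 rotation matrix whose columns are the frame's x, y, z axes.
In Python, from bench import manip gives the robot as it stands. Calls block until the motion is done:
- manip.move_ptp(position, orientation): joint-space move of the TCP to a pose.
- manip.move_l(position, attitude=None, max_speed=0.15): straight line of the TCP; attitude=None keeps the orientation; max_speed is the mean speed in m/s.
- manip.move_j(angles): joint-space move.
- manip.set_gripper(opening, effort=None): opening from 0.0 (shut) to 1.0 (fully open); effort is the grip in N (None keeps the last); returns when the fingers have stopped.
- manip.dwell(seconds).
- manip.inverse_kinematics(position, orientation): joint angles nearest the present ones, or None.
- manip.grab_frame(name): name is "scene" or "top" or "wrist"; returns (picture, depth): 400x640x3 uint8, red, green, blue; 400x640 float32, m along the optical axis (not along the pixel's ray), 0 where there is no reading.
- manip.get_calibration(name): a dict with "camera_matrix" (3x3 intrinsics, pixels), "k1" (the pictures are not rectified: a ray, as slopes to the right and down, at radius r is drawn at 1 + k1 r^2 times it, then the intrinsics apply), "R" (3x3) and "t" (3): a world point X has camera coordinates R X + t. Camera axes: x right, y down, z forward; pixel columns grow to the right and rows downward; lengths in m; the calibration is good to about 2 mm. A picture is of the moment at which its call begins: read the wrist's pose just before it. get_calibration takes no time and is no camera call; for the wrist camera it gives the pose at the moment of the call.
A pose or a line that the arm cannot do raises manip.Unreachable and nothing moves.
- manip.sign_off(): hands the job in, once; it reports no verdict.
Trained networks look in the newest picture that a camera, given by its name, has taken for a name from the list of things; names that differ only in an ending like _2 or _b are one class to them, and where a whole thing is asked for, a point or a joint stands for the part that bears it (a point fixed in the world has none). Each returns a list of dicts, best first, with "confidence" (0 to 1); they miss things now and then, are a little off and sometimes report something else, mostly with a low value. They report only what shows in the picture. A call takes as long as a camera call.
- manip.look_for(camera, name): "at" ([x, y, z] in m, in world coordinates, good to about 4 mm: the middle of the surface that is visible of it).
Readings, each from a call of its own:
- manip.current_time(): time.
- manip.current_qpos(): joint angles.
- manip.current_joint_vel(): joint speeds.
- manip.current_joint_torque(): joint torques, N m.
- manip.current_ee_pos(): TCP position.
- manip.current_tcp_rot(): TCP orientation.
- manip.current_force(): force on the tool from outside, world axes, zero at the start.
- manip.current_ft_torque(): the same for the moment, N m.
- manip.current_grip_width(): opening from 0.0 (shut) to 1.0 (fully open).
Only numpy, scipy, OpenCV 4.12 (cv2) and the standard library are available. Lean on these libraries where they do the work, as an engineer would, in place of code of your own. Each camera call takes 0.05 s, during which the arm holds its last target.

## Task

Four boxes of game pieces stand in two stacks: unstack them and set each box on the player board of its own colour, upright, centred in the white frame and lying lengthwise along it. Keep every box upright on the way, and set it down rather than dropping it.

Things in the scene. Friction and masses are not known exactly. Their poses are not given: they have to be found in the camera images.
- red_box_center (a point): the red piece box: a closed cardboard box with a red lid, 84 mm long (its x axis), 40 mm wide (y), 40 mm high (z, up), 60 to 130 g, flat on top and underneath, loose. This point is its very centre, 20 mm above its underside. At the start it stands on the table, or crosswise on top of another box (then this point is 60 mm above the table). Grip it across its width.
- yellow_box_center (a point): the yellow piece box: a closed cardboard box with a yellow lid, 84 mm long (its x axis), 40 mm wide (y), 40 mm high (z, up), 60 to 130 g, flat on top and underneath, loose. This point is its very centre, 20 mm above its underside. At the start it stands on the table, or crosswise on top of another box (then this point is 60 mm above the table). Grip it across its width.
- green_box_center (a point): the green piece box: a closed cardboard box with a green lid, 84 mm long (its x axis), 40 mm wide (y), 40 mm high (z, up), 60 to 130 g, flat on top and underneath, loose. This point is its very centre, 20 mm above its underside. At the start it stands on the table, or crosswise on top of another box (then this point is 60 mm above the table). Grip it across its width.
- blue_box_center (a point): the blue piece box: a closed cardboard box with a blue lid, 84 mm long (its x axis), 40 mm wide (y), 40 mm high (z, up), 60 to 130 g, flat on top and underneath, loose. This point is its very centre, 20 mm above its underside. At the start it stands on the table, or crosswise on top of another box (then this point is 60 mm above the table). Grip it across its width.
- red_board_field (a point): the red player board: a flat red card fixed to the table, 104 mm long (x axis), 60 mm wide (y), 3 mm thick, with a white-framed field 92 x 48 mm in its middle, parallel to the board. This point is the centre of the field, on the board's top face, 3 mm above the table; z up. Loose wooden pieces 13 mm high may lie near it.
- yellow_board_field (a point): the yellow player board: a flat yellow card fixed to the table, 104 mm long (x axis), 60 mm wide (y), 3 mm thick, with a white-framed field 92 x 48 mm in its middle, parallel to the board. This point is the centre of the field, on the board's top face, 3 mm above the table; z up. Loose wooden pieces 13 mm high may lie near it.
- green_board_field (a point): the green player board: a flat green card fixed to the table, 104 mm long (x axis), 60 mm wide (y), 3 mm thick, with a white-framed field 92 x 48 mm in its middle, parallel to the board. This point is the centre of the field, on the board's top face, 3 mm above the table; z up. Loose wooden pieces 13 mm high may lie near it.
- blue_board_field (a point): the blue player board: a flat blue card fixed to the table, 104 mm long (x axis), 60 mm wide (y), 3 mm thick, with a white-framed field 92 x 48 mm in its middle, parallel to the board. This point is the centre of the field, on the board's top face, 3 mm above the table; z up. Loose wooden pieces 13 mm high may lie near it.

How it is judged:
By the outcome, as a careful person would: the job done as asked, in the order asked, and still so for the second after the job is handed in, with the robot touching nothing.
It also fails if it takes over 109 s, if anything falls off the work surface, if the arm or the gripper's body presses on something with over 40 N, if the wrist force passes 120 N, or if a joint passes its speed limit or range.

## Working session

There is one attempt and no reset: what is moved stays moved. The work goes in short steps, each a Python script; the robot and the scene stay as the last script left them, time stands still between calls to the robot, and variables do not carry over. Pictures are saved under pics/ and viewed, and the job is handed in when it is done.

```bash
mkdir -p pics; ls; python3 - <<'E'
from bench import manip
import cv2, numpy as np
for n in ["scene","top"]:
    p,d=manip.grab_frame(n)
    cv2.imwrite(f"pics/{n}0.png",p[:,:,::-1])
    c=manip.get_calibration(n); print(n,c)
    for col in ["red","yellow","green","blue"]:
        for s in ["_box_center","_board_field"]:
            print(col+s,[(round(r["confidence"],2),np.round(r["at"],3).tolist()) for r in manip.look_for(n,col+s)][:3])
print(manip.current_time(),manip.current_tcp_rot())
E
```

```text
pics
scene {'camera_matrix': array([[417.3659259 ,   0.        , 317.1423461 ],
       [  0.        , 417.3659259 , 199.00707508],
       [  0.        ,   0.        ,   1.        ]]), 'k1': -0.10054731083250473, 'R': array([[ 0.7646426 , -0.64433941,  0.01218314],
       [-0.48997715, -0.59353184, -0.63846876],
       [ 0.41862166,  0.48223095, -0.76955131]]), 't': array([-0.37285359,  0.32335306,  0.70280622])}
red_box_center [(0.61, [0.438, 0.285, 0.001])]
red_board_field [(0.65, [0.591, -0.215, 0.008])]
yellow_box_center []
yellow_board_field [(0.63, [0.596, -0.018, 0.006])]
green_box_center [(0.77, [0.392, -0.12, 0.042])]
green_board_field [(0.79, [0.435, 0.284, 0.001])]
blue_box_center []
blue_board_field [(0.8, [0.436, 0.068, 0.004]), (0.3, [0.392, -0.118, 0.043])]
top {'camera_matrix': array([[443.45812352,   0.        , 321.76659467],
       [  0.        , 443.45812352, 200.9113121 ],
       [  0.        ,   0.        ,   1.        ]]), 'k1': -0.08136320113309208, 'R': array([[ 0.00793277, -0.99996267, -0.00342499],
       [-0.98852278, -0.00732519, -0.15089419],
       [ 0.15086346,  0.00458269, -0.98854399]]), 't': array([0.02938593, 0.53099958, 0.9076514 ])}
red_box_center [(0.85, [0.556, 0.155, 0.037])]
red_board_field [(0.97, [0.594, -0.212, 0.005])]
yellow_box_center [(0.91, [0.578, 0.156, 0.078])]
yellow_board_field [(0.96, [0.594, -0.014, 0.003])]
green_box_center [(0.78, [0.401, -0.109, 0.039])]
green_board_field [(0.67, [0.437, 0.291, -0.0])]
blue_box_center [(0.81, [0.425, -0.104, 0.079])]
blue_board_field [(0.84, [0.442, 0.071, 0.002]), (0.69, [0.438, 0.29, 0.002])]
0.9 [[-6.86771848e-06  3.04846015e-01  9.52401652e-01]
 [-5.97757126e-05  9.52401651e-01 -3.04846014e-01]
 [-9.99999998e-01 -5.90240840e-05  1.16815613e-05]]
```

View pics/top0.png

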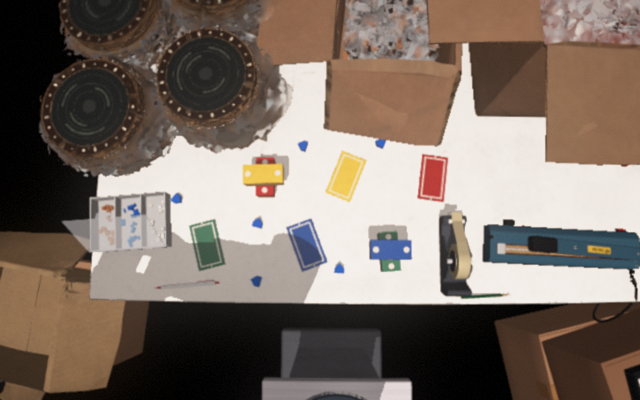

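View pics/scene0.png

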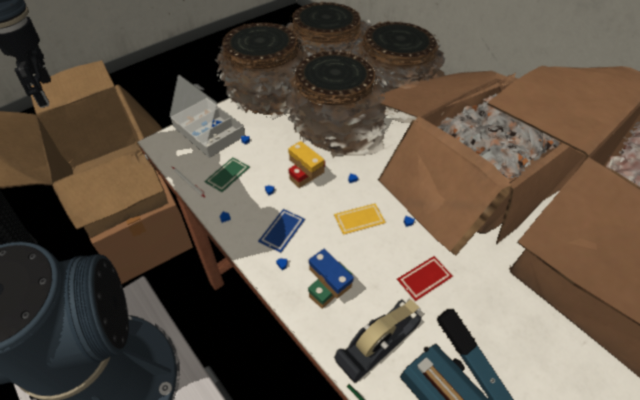

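The top view shows yellow on red at (263,174) and blue on green at (390,249). The boards are yellow (346,176), red (433,177), green (205,245) and blue (306,245). Next I'll measure outlines and obstacle heights.

```bash
cat > h.py <<'E'
from bench import manip
import cv2, numpy as np
def rays(c,uv):
    D=np.array([c["k1"],0,0,0.]); 
    n=cv2.undistortPoints(np.asarray(uv,float).reshape(-1,1,2),c["camera_matrix"],D)[:,0]
    return np.c_[n,np.ones(len(n))]
def onplane(c,uv,z):
    R,t=c["R"],c["t"]; C=-R.T@t; d=rays(c,uv)@R
    return C+d*((z-C[2])/d[:,2])[:,None]
def cloud(c,d):
    v,u=np.mgrid[0:400,0:640]; r=rays(c,np.c_[u.ravel(),v.ravel()])
    X=(r*d.reshape(-1,1)-c["t"])@c["R"]; return X.reshape(400,640,3)
def proj(c,P):
    rv,_=cv2.Rodrigues(c["R"]); return cv2.projectPoints(np.asarray(P,float).reshape(-1,1,3),rv,c["t"].astype(float),c["camera_matrix"],np.array([c["k1"],0,0,0.]))[0][:,0]
def cmask(p,col):
    h,s,v=[a.astype(int) for a in cv2.split(cv2.cvtColor(p,cv2.COLOR_RGB2HSV))]
    m={"red":((h<8)|(h>172))&(s>120),"yellow":(h>18)&(h<33)&(s>110),"green":(h>50)&(h<95)&(s>60),"blue":(h>100)&(h<130)&(s>100)}[col]
    return (m&(v>25)).astype(np.uint8)
def rect(c,p,X,col,z0,z1,zp,near,rad=0.08):
    """outer rectangle of colour at height band, on plane zp"""
    m=cmask(p,col)&(X[...,2]>z0)&(X[...,2]<z1)&(np.hypot(X[...,0]-near[0],X[...,1]-near[1])<rad)
    m=m.astype(np.uint8)
    cs,_=cv2.findContours(m,cv2.RETR_EXTERNAL,cv2.CHAIN_APPROX_NONE)
    k=max(cs,key=cv2.contourArea)[:,0]
    W=onplane(c,k,zp)[:,:2]
    (cx,cy),(w,h),a=cv2.minAreaRect((W*1000).astype(np.float32))
    if w<h: w,h,a=h,w,a+90
    a=(a+90)%180-90
    return np.array([cx,cy])/1000,w,h,a
E
python3 - <<'E'
from h import *
near=dict(red=(.594,-.212),yellow=(.594,-.014),green=(.437,.29),blue=(.44,.07))
for n in ["top","scene"]:
    p,d=manip.grab_frame(n); c=manip.get_calibration(n); X=cloud(c,d); np.save(f"X{n}.npy",X)
    for k,v in near.items():
        print(n,k,"board",rect(c,p,X,k,-.01,.015,.003,v))
    print(n,"ybox",rect(c,p,X,"yellow",.072,.09,.08,(.578,.156)))
    print(n,"bbox",rect(c,p,X,"blue",.072,.09,.08,(.42,-.105)))
X=np.load("Xtop.npy")
# height map
H=np.full((60,90),np.nan)
for x,y,z in X.reshape(-1,3):
    i=int((x-.25)/.01);j=int((.45-y)/.01)
    if 0<=i<60 and 0<=j<90: H[i,j]=np.nanmax([H[i,j],z])
for i in range(59,-1,-2): print(f"{.25+i*.01:.2f}"," ".join("  ." if np.isnan(h) else f"{int(h*100):3d}" for h in H[i,::3]))
print(" y  "," ".join(f"{int(45-j):3d}" for j in range(0,90,3)))
E
```

```text
top red board (array([ 0.59229846, -0.21593134]), 83.31608581542969, 39.15652084350586, -7.8671875)
top yellow board (array([ 0.59426019, -0.01938573]), 84.70975494384766, 39.75328063964844, -21.54547882080078)
top green board (array([0.43767542, 0.28770313]), 79.71564483642578, 36.13376235961914, 14.671582221984863)
top blue board (array([0.44030322, 0.06675789]), 80.5630111694336, 36.398780822753906, 21.007503509521484)
top ybox (array([0.5817218 , 0.15643976]), 81.32672882080078, 39.86247634887695, -87.90500450134277)
top bbox (array([ 0.42658578, -0.10640402]), 79.58985137939453, 38.247764587402344, -89.73846647143364)
scene red board (array([ 0.5936405 , -0.21650729]), 84.65247344970703, 40.4776725769043, -7.6639556884765625)
scene yellow board (array([ 0.59379706, -0.02110263]), 102.17760467529297, 58.84885787963867, -21.433547973632812)
scene green board (array([0.43869019, 0.28699734]), 80.98863983154297, 37.65727615356445, 14.917133331298828)
scene blue board (array([0.44127362, 0.06638258]), 81.19400024414062, 37.73072052001953, 20.53277015686035)
scene ybox (array([0.57980
[... 3357 characters left out ...]
  0   0   0   0   0   0   0   0   0   0   0   0   6   6   0   0   0   0   0
0.32   0   0   0   0   0   0   0   0   0   0   0   0   0   0   0   0   0   0   0   0   0   0   0   0   0   0   0   0   0   0
0.30   .   .   .   .   .   .   .   .   .   .   .   .   .   .   .   .   .   .   .   .   .   .   .   .   .   .   .   .   .   .
0.28   .   .   .   .   .   .   .   .   .   .   .   .   .   .   .   .   .   .   .   .   .   .   .   .   .   .   .   .   .   .
0.26   .   .   .   .   .   .   .   .   .   .   .   .   .   .   .   .   .   .   .   .   .   .   .   .   .   .   .   .   .   .
 y    45  42  39  36  33  30  27  24  21  18  15  12   9   6   3   0  -3  -6  -9 -12 -15 -18 -21 -24 -27 -30 -33 -36 -39 -42
```

```bash
cat >> h.py <<'E'
def rot(deg):
    a=np.radians(deg); c,s=np.cos(a),np.sin(a)
    return np.array([[0,c,s],[0,s,-c],[-1,0,0.]])
def best(pos,deg):
    """jaw angle deg or deg+180, whichever needs less wrist turn"""
    q0=manip.current_qpos(); o=[]
    for k in (deg,deg+180):
        q=manip.inverse_kinematics(pos,rot(k))
        if q is not None: o.append((np.abs(np.array(q)-q0).max(),k))
    return min(o)[1]
def wrist(tag):
    c=manip.get_calibration("wrist"); p,d=manip.grab_frame("wrist")
    cv2.imwrite(f"pics/{tag}.png",p[:,:,::-1]); return c,p,cloud(c,d)
E
python3 - <<'E'
from h import *
pos=[.58,.155,.25]; k=best(pos,2); print(k)
manip.move_ptp(pos,rot(k)); print(manip.current_time(),manip.current_ee_pos())
c,p,X=wrist("w1"); np.save("Xw1.npy",X)
print(rect(c,p,X,"yellow",.06,.1,.08,(.578,.156)), c["R"],-c["R"].T@c["t"])
print(proj(c,[[.58,.155,.02]]))
E
```

```text
2
2.9917 [0.57967653 0.15586389 0.24999687]
(array([0.58270776, 0.15867578]), 82.72012329101562, 39.58598327636719, -87.84815263748169) [[ 9.99320780e-01  3.68507444e-02 -3.98145170e-05]
 [ 3.56201740e-02 -9.65672092e-01  2.57310345e-01]
 [ 9.44362997e-03 -2.57136992e-01 -9.66328818e-01]] [0.57766867 0.22048192 0.39302664]
[[319.75942463 169.05256114]]
```

View pics/w1.png

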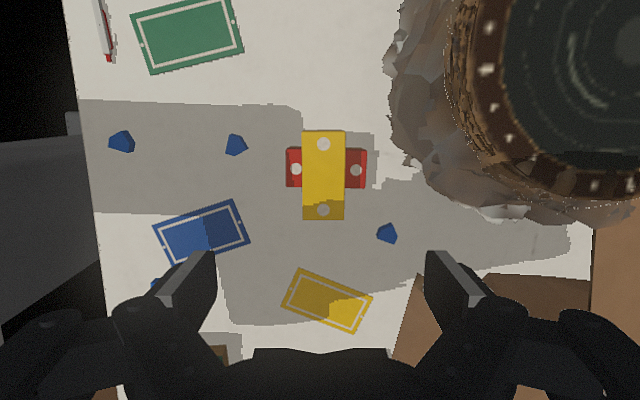

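```bash
cat >> h.py <<'E'
def pick(xy,deg,zb,eff=35):
    """zb=underside height of box"""
    x,y=xy; R=rot(deg)
    manip.move_ptp([x,y,zb+.12],R)
    manip.move_l([x,y,zb+.009],max_speed=.12)
    print("at",manip.current_ee_pos(),"F",np.round(manip.current_force(),1))
    manip.set_gripper(0.0,eff)
    print("grip",manip.current_grip_width())
    manip.move_l([x,y,.2],max_speed=.15)
    print("lifted",manip.current_grip_width(),"F",np.round(manip.current_force(),2),manip.current_time())
E
python3 - <<'E'
from h import *
print(manip.current_ee_pos())
pick((.5825,.158),2.1,.04)
c,p,X=wrist("w2")
print(rect(c,p,X,"red",.03,.05,.04,(.58,.156)))
print("board",rect(c,p,X,"yellow",-.02,.02,.003,(.594,-.018)))
print("tcp",manip.current_ee_pos())
E
```

```text
[0.57968295 0.15588631 0.25002214]
at [0.58302889 0.15810772 0.04986814] F [ 0.4 -0.5 -0.2]
grip 0.4628111129588148
lifted 0.4629859370827281 F [ 0.7  -0.01 -0.92] 6.2167
(array([0.58604382, 0.17749065]), 82.80805206298828, 10.379972457885742, -2.8195114135742188)
board (array([ 0.64968994, -0.01286818]), 9.103246688842773, 1.5870299339294434, -78.61258602142334)
tcp [0.58204346 0.15788362 0.19893333]
```

View pics/w2.png

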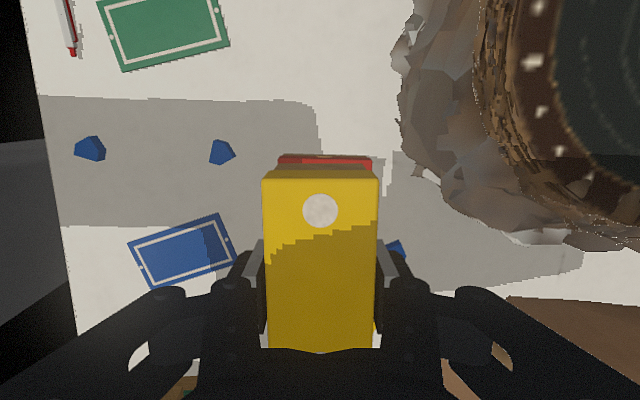

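```bash
python3 - <<'E'
from h import *
c=manip.get_calibration("wrist"); print(c["camera_matrix"][0],c["k1"])
e=manip.current_ee_pos()
print("edge",onplane(c,[[265,178],[320,178],[377,178]],e[2]-.009+.04)-e)
R=np.array([[ 9.99320780e-01,3.68507444e-02,-3.98145170e-05],[3.56201740e-02,-9.65672092e-01,2.57310345e-01],[9.44362997e-03,-2.57136992e-01,-9.66328818e-01]])
c1=dict(c,R=R,t=-R@np.array([0.57766867,0.22048192,0.39302664]))
p=cv2.imread("pics/w1.png")[:,:,::-1]; X=np.load("Xw1.npy")
for k,v in dict(yellow=(.594,-.02),green=(.437,.29),blue=(.44,.07)).items(): print(k,rect(c1,p,X,k,-.02,.02,.003,v))
E
```

```text
[344.06484249   0.         319.82186163] 0.021957800969510412
edge [[-0.01929975  0.04131214  0.031     ]
 [-0.00108645  0.04199895  0.031     ]
 [ 0.01777759  0.04270197  0.031     ]]
yellow (array([ 0.59451172, -0.01812102]), 103.56185913085938, 60.000431060791016, -21.461212158203125)
green (array([0.4375181 , 0.28852365]), 84.93705749511719, 41.05302429199219, 15.413848876953125)
blue (array([0.44031995, 0.06720625]), 85.15132141113281, 40.996925354003906, 21.356843948364258)
```

```bash
cat >> h.py <<'E'
def place(xy,longdeg,zb,dz=.0099,up=.12,opn=.68):
    x,y=xy; k=best([x,y,.2],longdeg+90); R=rot(k)
    manip.move_ptp([x,y,.2],R)
    manip.move_l([x,y,zb+.04],max_speed=.15)
    manip.dwell(.15)
    e=np.array(manip.current_ee_pos()); off=np.array([x,y])-e[:2]
    f0=manip.current_force()[2]; print("hover",k,e,f0)
    cx,cy=np.array([x,y])+off
    z=zb+dz+.003
    manip.move_l([cx,cy,z],max_speed=.06)
    for i in range(8):
        manip.dwell(.05)
        f=manip.current_force()[2]
        if f-f0>1.5: break
        z-=.0007; manip.move_l([cx,cy,z],max_speed=.02)
    e=np.array(manip.current_ee_pos()); print("down",i,z,e,f-f0,"err",e[:2]-[x,y])
    manip.set_gripper(opn)
    manip.dwell(.1)
    manip.move_l([cx,cy,zb+.06],max_speed=.08)
    manip.move_l([cx,cy,zb+up],max_speed=.2)
    print("t",manip.current_time())
E
python3 - <<'E'
from h import *
place((.5945,-.0182),-21.5,.003)
manip.move_l(np.array(manip.current_ee_pos())+[0,0,.1],max_speed=.2)
c,p,X=wrist("w3"); e=manip.current_ee_pos(); print(e,manip.current_force())
print("box",rect(c,p,X,"yellow",.033,.053,.043,(.594,-.018)))
E
```

```text
hover 68.5 [ 0.59492384 -0.01825332  0.04379078] 0.042147029890764465
down 6 0.011700000000000006 [ 0.59416514 -0.0181795   0.01239095] 8.748333069514821 err [-3.34856593e-04  2.05023737e-05]
t 13.0333
[ 0.59311789 -0.01806817  0.22076395] [ 0.41685844 -0.5936856  -0.07500957]
box (array([ 0.59335602, -0.01803021]), 84.11627197265625, 39.26954650878906, -21.58667755126953)
```

View pics/w3.png

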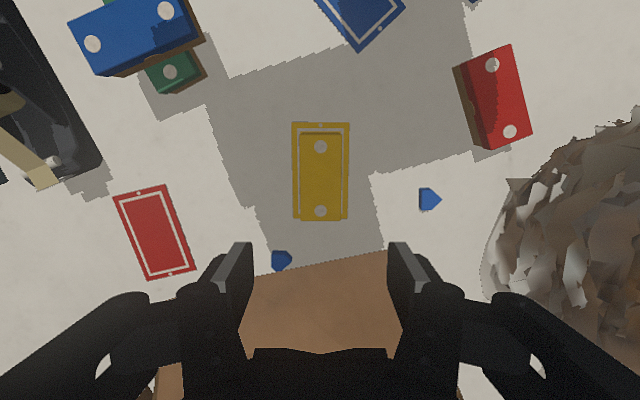

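Yellow sits inside its frame, about 1 mm off the board centre. Red is free now, at (490,97) in the wrist view, with its board at (155,232).

```bash
python3 - <<'E'
from h import *
c,p,X=wrist("w4")
print("rboard",rect(c,p,X,"red",-.02,.02,.003,(.593,-.215)))
print("bbox",rect(c,p,X,"blue",.06,.1,.08,(.426,-.106)))
b=rect(c,p,X,"red",.03,.05,.04,(.583,.156)); print("red",b)
e=[b[0][0],b[0][1],.2]; k=best(e,b[3]+90)
manip.set_gripper(1.0)
manip.move_ptp(e,rot(k)); manip.dwell(.1)
c,p,X=wrist("w5"); b=rect(c,p,X,"red",.03,.05,.04,(.583,.156)); print("red near",b,k,manip.current_time())
E
```

```text
rboard (array([ 0.592987  , -0.21576486]), 85.2373046875, 41.43318176269531, -7.5545501708984375)
bbox (array([ 0.43003125, -0.1042097 ]), 86.6267318725586, 43.92276382446289, -89.4460598230362)
red (array([0.58555859, 0.15609894]), 83.87294006347656, 44.05239486694336, 0.913477897644043)
red near (array([0.58475928, 0.15883171]), 83.35018157958984, 39.15134811401367, 0.803400993347168) 90.91347789764404 15.0583
```

View pics/w5.png

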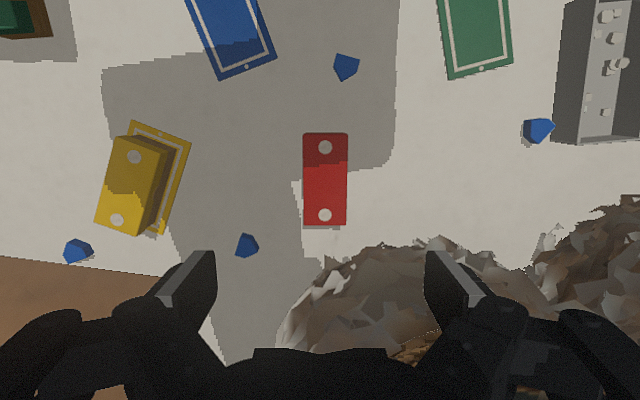

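```bash
python3 - <<'E'
from h import *
c,p,X=wrist("w6")
for X in (X,np.load("Xtop.npy")):
  P=X.reshape(-1,3)
  for z0,z1 in [(.005,.04),(.04,.08),(.08,.13),(.13,.2)]:
    q=P[(P[:,2]>z0)&(P[:,2]<z1)&(P[:,0]>.56)&(P[:,0]<.68)&(P[:,1]>.08)&(P[:,1]<.27)&(np.hypot((P[:,0]-.585)/.055,(P[:,1]-.157)/.045)>1)]
    for y0 in np.arange(.08,.27,.03):
        s=q[(q[:,1]>=y0)&(q[:,1]<y0+.03)]
        if len(s): print(z0,round(y0,2),len(s),"minx",np.round(np.percentile(s[:,0],2),3),end=" | ")
  print()
E
```

```text
0.005 0.08 169 minx 0.652 | 0.005 0.14 84 minx 0.672 | 0.005 0.17 325 minx 0.655 | 0.005 0.2 136 minx 0.645 | 0.005 0.23 72 minx 0.65 | 0.005 0.26 23 minx 0.641 | 0.04 0.14 42 minx 0.672 | 0.04 0.17 363 minx 0.648 | 0.04 0.2 444 minx 0.642 | 0.04 0.23 485 minx 0.634 | 0.04 0.26 121 minx 0.635 | 0.08 0.14 325 minx 0.667 | 0.08 0.17 1869 minx 0.645 | 0.08 0.2 2092 minx 0.638 | 0.08 0.23 188 minx 0.641 | 0.13 0.14 16 minx 0.674 | 0.13 0.17 1010 minx 0.658 | 0.13 0.2 2089 minx 0.657 | 0.13 0.23 233 minx 0.658 | 
0.005 0.08 25 minx 0.653 | 0.005 0.14 21 minx 0.672 | 0.005 0.17 51 minx 0.652 | 0.005 0.2 15 minx 0.644 | 0.005 0.23 4 minx 0.651 | 0.005 0.26 2 minx 0.635 | 0.04 0.14 5 minx 0.673 | 0.04 0.17 51 minx 0.642 | 0.04 0.2 44 minx 0.64 | 0.04 0.23 73 minx 0.634 | 0.04 0.26 24 minx 0.635 | 0.08 0.14 61 minx 0.665 | 0.08 0.17 207 minx 0.644 | 0.08 0.2 234 minx 0.637 | 0.08 0.23 141 minx 0.634 | 0.08 0.26 25 minx 0.635 | 0.13 0.14 6 minx 0.673 | 0.13 0.17 129 minx 0.657 | 0.13 0.2 257 minx 0.656 | 0.13 0.23 365 minx 0.639 | 0.13 0.26 110 minx 0.643 |
```

```bash
python3 - <<'E'
from h import *
pick((.5848,.1585),90.8,0.0)
c,p,X=wrist("w7"); print(manip.current_ee_pos())
np.savez("c7.npz",R=c["R"],t=c["t"])
E
```

```text
at [0.58535371 0.15860327 0.00982157] F [-0.2  0.   0.1]
grip 0.46801075235408957
lifted 0.46165499023055734 F [-0.61 -0.23 -1.96] 18.5167
[0.58443389 0.15840751 0.19906632]
```

View pics/w7.png

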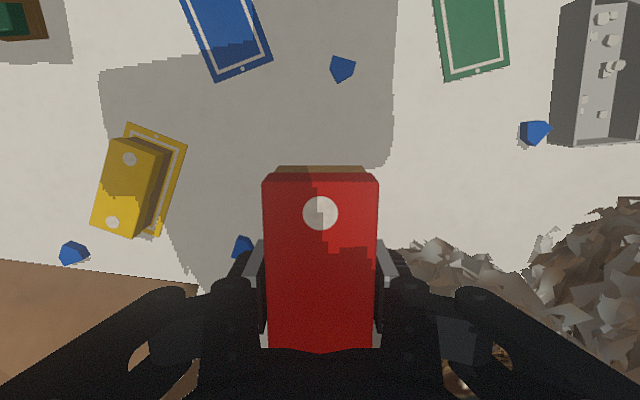

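```bash
cat >> h.py <<'E'
def held_off(c,e,rows):
    """box centre offset along tool z from the TCP, from the visible top end edge"""
    zd=np.array(manip.current_tcp_rot())[:,2]
    P=onplane(c,[[320,rows]],e[2]-.0099+.04)[0]-e
    return .042+P@zd
E
python3 - <<'E'
from h import *
c=manip.get_calibration("wrist"); e=np.array(manip.current_ee_pos())
p=cv2.imread("pics/w7.png"); p2=cv2.imread("pics/w2.png")
print(p[165:190,300,:].tolist()); print(p2[165:190,300].tolist())
for r in (178,181,184): print(r,held_off(c,e,r))
print(best([.593,-.2158,.2],82.4))
E
```

```text
[[93, 104, 115], [46, 68, 90], [47, 69, 87], [51, 72, 93], [48, 70, 88], [50, 71, 88], [52, 73, 87], [42, 55, 88], [42, 45, 92], [40, 39, 90], [34, 43, 90], [31, 37, 89], [39, 43, 93], [39, 42, 91], [38, 41, 92], [30, 35, 87], [35, 42, 98], [34, 42, 109], [41, 43, 114], [37, 43, 111], [35, 43, 114], [38, 41, 113], [35, 42, 112], [35, 43, 115], [38, 37, 113]]
[[58, 82, 101], [58, 83, 102], [53, 80, 99], [57, 82, 98], [54, 82, 102], [44, 96, 116], [39, 99, 122], [41, 99, 124], [44, 100, 124], [39, 100, 124], [43, 103, 126], [38, 100, 124], [34, 92, 115], [36, 117, 144], [43, 149, 180], [32, 154, 187], [38, 158, 190], [40, 161, 196], [39, 166, 199], [43, 167, 199], [48, 168, 200], [40, 166, 198], [42, 166, 198], [45, 167, 200], [41, 164, 198]]
178 0.00014577943524855114
181 0.001169704436203553
184 0.0021983768799986037
82.4
```

```bash
python3 - <<'E'
from h import *
zd=rot(82.4)[:2,2]
place(np.array((.593,-.2158))-.001*zd,-7.6,.003)
manip.set_gripper(1.0)
manip.move_l(np.array(manip.current_ee_pos())+[0,0,.08],max_speed=.2)
manip.dwell(.1)
c,p,X=wrist("w8"); print(manip.current_ee_pos(),manip.current_time())
print("box",rect(c,p,X,"red",.033,.053,.043,(.593,-.215)))
print("bbox",rect(c,p,X,"blue",.07,.1,.08,(.426,-.106)))
E
```

```text
hover 82.4 [ 0.59244138 -0.21585234  0.04386936] -1.5055428149134218
down 5 0.012400000000000005 [ 0.59166887 -0.21552765  0.012445  ] 1.8241188675455078 err [-0.00033992  0.00014009]
t 25.125
[ 0.59079608 -0.21512401  0.20087635] 26.2167
box (array([ 0.59177722, -0.21587018]), 84.0578384399414, 39.375267028808594, -7.458229064941406)Traceback (most recent call last):
  File "<stdin>", line 9, in <module>
  File "h.py", line 24, in rect
    k=max(cs,key=cv2.contourArea)[:,0]
      ~~~^^^^^^^^^^^^^^^^^^^^^^^^
ValueError: max() iterable argument is empty
```

View pics/w8.png

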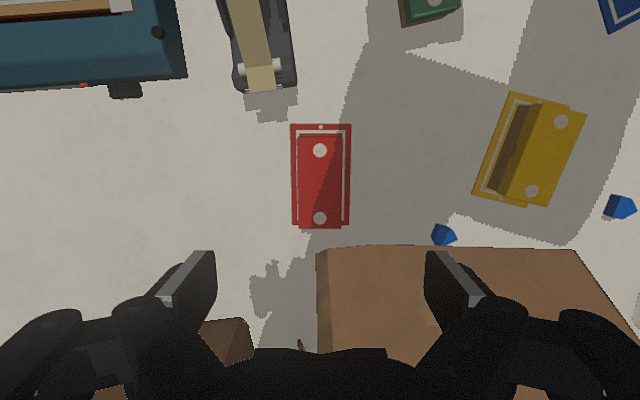

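```bash
python3 - <<'E'
from h import *
pos=[.427,-.106,.25]; k=best(pos,0.5); print(k)
manip.move_ptp(pos,rot(k)); manip.dwell(.1)
c,p,X=wrist("w9"); b=rect(c,p,X,"blue",.07,.1,.08,(.427,-.106)); print("blue",b,manip.current_time())
E
```

```text
0.5
blue (array([ 0.42766046, -0.1057708 ]), 82.54194641113281, 38.737735748291016, 89.763916015625) 27.7167
```

View pics/w9.png

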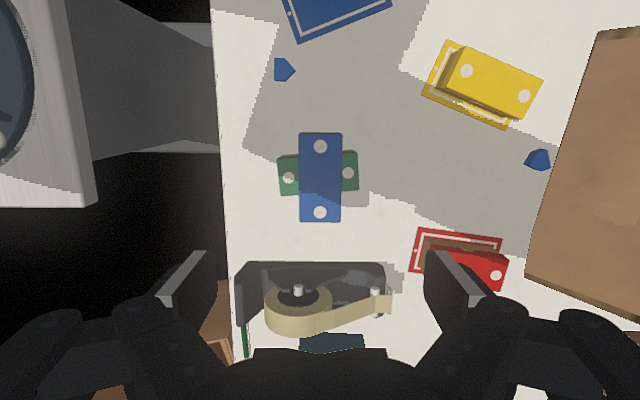

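```bash
python3 - <<'E'
from h import *
pick((.4274,-.1060),-0.2,0.04)
c,p,X=wrist("w10"); e=np.array(manip.current_ee_pos()); print(e)
for r in (176,178,180,182,184): print(r,held_off(c,e,r))
print(p[165:195,300].sum(1).tolist())
E
```

```text
at [ 0.42789001 -0.10617226  0.0496991 ] F [ 0.8  0.7 -0.8]
grip 0.46182837563799467
lifted 0.46684832061301157 F [-0.32 -0.81 -1.07] 30.8917
[ 0.42696044 -0.10584201  0.19915703]
176 -0.0004669800528908294
178 0.00021315322802723663
180 0.0008953900139104728
182 0.0015797370312379683
184 0.0022662010285742704
[267, 262, 264, 257, 255, 245, 237, 215, 227, 223, 217, 218, 236, 219, 227, 259, 255, 249, 258, 252, 263, 259, 261, 256, 263, 260, 268, 262, 249, 261]
```

View pics/w10.png

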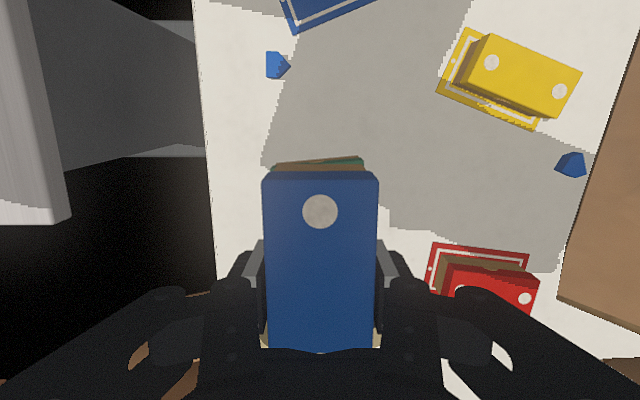

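```bash
python3 - <<'E'
from h import *
t=np.array((.4406,.0669)); k=best([*t,.2],111.2); print(k); zd=rot(k)[:2,2]
place(t-.0007*zd,21.2,.003)
manip.set_gripper(1.0)
manip.move_l(np.array(manip.current_ee_pos())+[0,0,.08],max_speed=.2)
manip.dwell(.1)
c,p,X=wrist("w11"); print(manip.current_ee_pos(),manip.current_time())
print("box",rect(c,p,X,"blue",.033,.053,.043,(.44,.067)))
E
```

```text
111.2
hover 111.2 [0.44035817 0.06666663 0.04361362] -1.1746147411101886
down 6 0.011700000000000006 [0.43956374 0.06662319 0.0123514 ] 15.472029877322191 err [-3.83628458e-04 -2.36709817e-05]
t 37.7833
[0.43864385 0.06656115 0.20119181] 38.875
box (array([0.43943979, 0.06592717]), 83.34068298339844, 39.457984924316406, 21.61302375793457)
```

View pics/w11.png

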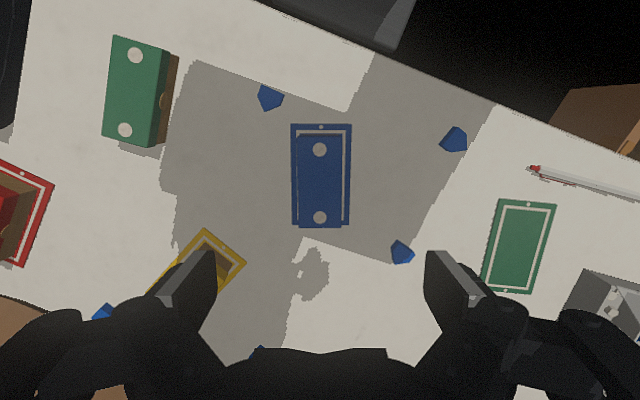

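```bash
python3 - <<'E'
from h import *
c,p,X=wrist("w12")
print("gboard",rect(c,p,X,"green",-.02,.02,.003,(.4375,.288)))
b=rect(c,p,X,"green",.03,.05,.04,(.42,-.106)); print("g",b)
pos=[*b[0],.2]; k=best(pos,b[3]+90)
manip.move_ptp(pos,rot(k)); manip.dwell(.1)
c,p,X=wrist("w13"); b=rect(c,p,X,"green",.03,.05,.04,(.42,-.106)); print("g near",b,k,manip.current_time())
E
```

```text
gboard (array([0.43828705, 0.28953897]), 85.4154281616211, 41.23523712158203, 15.205741882324219)
g (array([ 0.42537411, -0.10712256]), 83.15729522705078, 43.383426666259766, 5.830917835235596)
g near (array([ 0.4251048 , -0.10929131]), 82.75466918945312, 38.64242172241211, 4.943309307098389) 95.8309178352356 39.8083
```

View pics/w13.png

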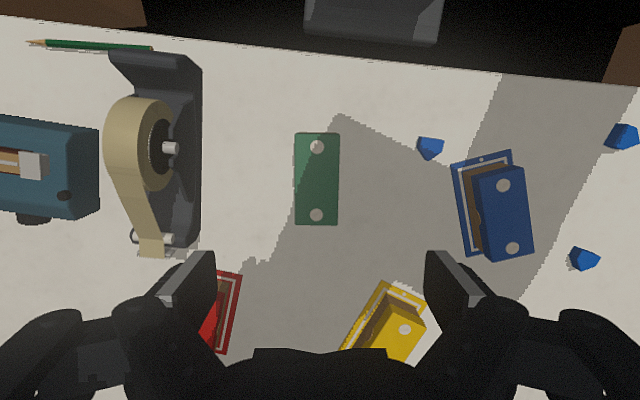

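```bash
python3 - <<'E'
from h import *
pick((.4250,-.1090),95.0,0.0)
c,p,X=wrist("w14"); e=np.array(manip.current_ee_pos()); print(e)
for r in (176,178,180,182,184): print(r,held_off(c,e,r))
print(p[165:195,300].tolist())
E
```

```text
at [ 0.42547685 -0.10915269  0.00968646] F [-0.8  0.6  0.5]
grip 0.46220847766849066
lifted 0.45980551151583693 F [ 0.23 -0.25 -2.11] 43.2167
[ 0.42462233 -0.10886813  0.19929373]
176 -0.0005578151059828992
178 0.0001223621760998439
180 0.0008046432954917082
182 0.0014890349809261738
184 0.0021755439832370493
[[121, 96, 65], [109, 91, 68], [100, 85, 67], [100, 86, 64], [104, 90, 69], [95, 85, 68], [78, 86, 70], [64, 76, 64], [63, 78, 67], [69, 81, 69], [69, 80, 68], [65, 81, 67], [66, 77, 66], [65, 76, 64], [67, 81, 66], [72, 92, 77], [71, 93, 76], [67, 90, 72], [67, 90, 74], [70, 94, 74], [74, 97, 80], [69, 94, 74], [68, 92, 72], [71, 96, 79], [73, 95, 77], [67, 94, 73], [66, 91, 72], [68, 93, 75], [66, 94, 74], [65, 88, 75]]
```

View pics/w14.png

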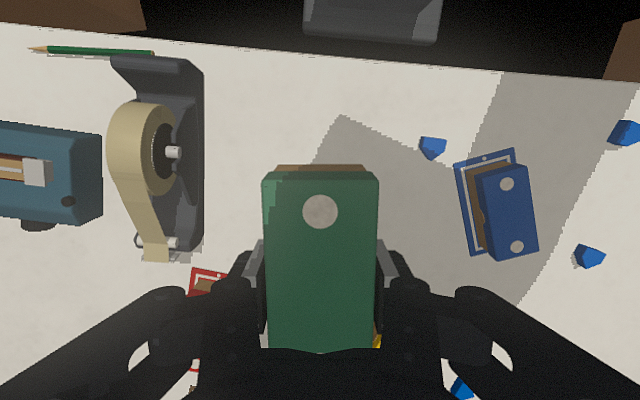

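```bash
python3 - <<'E'
from h import *
t=np.array((.4381,.2886)); k=best([*t,.2],105.2); print(k); zd=rot(k)[:2,2]
place(t-.0006*zd,15.2,.003)
manip.move_l(np.array(manip.current_ee_pos())+[0,0,.08],max_speed=.2)
manip.dwell(.1)
c,p,X=wrist("w15"); print(manip.current_ee_pos(),manip.current_time())
print("box",rect(c,p,X,"green",.033,.053,.043,(.438,.289)))
pt,d=manip.grab_frame("top"); cv2.imwrite("pics/top1.png",pt[:,:,::-1]); c=manip.get_calibration("top"); X=cloud(c,d)
for col,n in dict(red=(.593,-.215),yellow=(.594,-.02),green=(.438,.288),blue=(.44,.067)).items():
    try: print(col,rect(c,pt,X,col,.033,.053,.043,n))
    except Exception as ex: print(col,"hidden")
E
```

```text
105.2
hover 105.2 [0.43790149 0.28867093 0.04371114] -1.4258270209497412
down 6 0.011700000000000006 [0.43716264 0.28825305 0.01237419] 11.317941434312987 err [-0.00035835 -0.00018964]
t 50.2
[0.43630688 0.28774799 0.20097137] 50.9
box (array([0.4366098 , 0.28772836]), 83.0425033569336, 39.036190032958984, 15.13665771484375)
red (array([ 0.59087518, -0.21436777]), 83.61231231689453, 39.44721603393555, -7.742889404296875)
yellow (array([ 0.59321002, -0.01804977]), 84.27349090576172, 39.96609878540039, -21.536033630371094)
green (array([0.43746423, 0.28529077]), 84.11050415039062, 37.65403366088867, 15.453728675842285)
blue (array([0.44020023, 0.06623183]), 82.51719665527344, 35.48931121826172, 21.443771362304688)
```

View pics/w15.png

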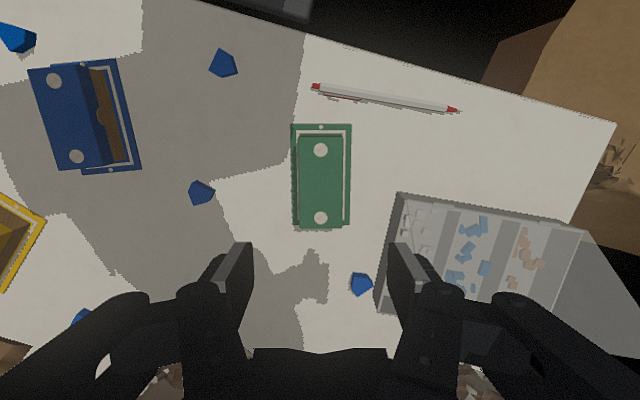

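View pics/top1.png

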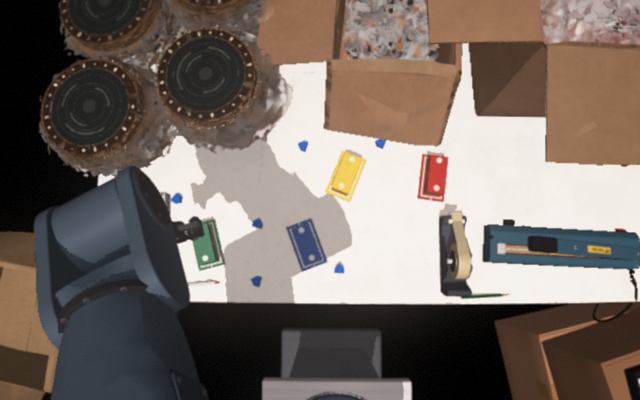

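```bash
python3 - <<'E'
from h import *
def chk(tag,col,xy,deg):
    c,p,X=wrist(tag)
    print(col,"box",[np.round(v,4) for v in rect(c,p,X,col,.033,.053,.043,xy)])
    a=np.radians(deg);u=np.array([np.cos(a),np.sin(a)]);v=np.array([-u[1],u[0]])
    # rectified view of board plane, 0.5mm/px
    g=np.arange(-40,40.1,.25)/1000; l=np.arange(-60,60.1,.25)/1000
    G,L=np.meshgrid(g,l)
    P=np.c_[xy[0]+L.ravel()*u[0]+G.ravel()*v[0],xy[1]+L.ravel()*u[1]+G.ravel()*v[1],np.full(G.size,.003)]
    q=proj(c,P).astype(np.float32).reshape(*G.shape,2)
    im=cv2.remap(p,q[...,0],q[...,1],cv2.INTER_LINEAR)
    P[:,2]=.043; q=proj(c,P).astype(np.float32).reshape(*G.shape,2)
    im2=cv2.remap(p,q[...,0],q[...,1],cv2.INTER_LINEAR)
    o=np.hstack([im,im2])[:,:,::-1]; o[:, [160,320+161]]=0; o[240]=0
    cv2.imwrite(f"pics/{tag}r.png",o)
chk("w16","green",(.4381,.2886),15.2)
E
```

```text
green box [array([0.4371, 0.2878]), np.float64(83.1885), np.float64(38.8879), np.float64(15.1228)]
```

View pics/w16r.png

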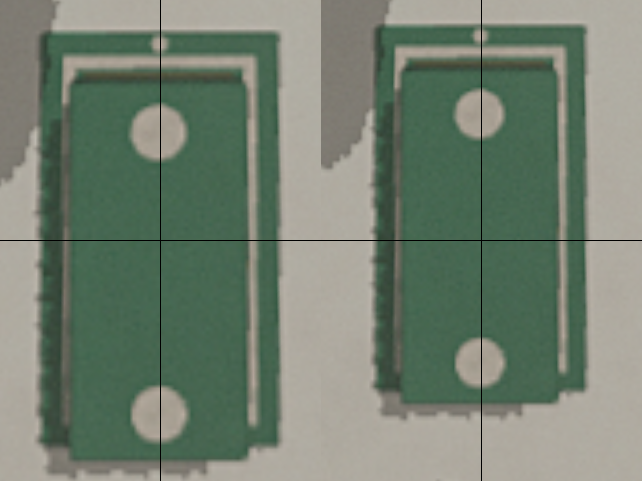

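```bash
python3 - <<'E'
from bench import manip
print(manip.current_force(),manip.current_time()); manip.sign_off()
E
```

```text
[ 0.21217369 -0.10309666  0.07694283] 51.0
the job is handed in; nothing more can be done
```

All four boxes are off their stacks and standing upright on the boards of their own colour, lengthwise inside the white frames. I moved them in the order yellow, red, blue, green, gripping each across its width and lowering it until it touched the board. I handed the job in at 51 s of the 109 s, with the gripper clear and touching nothing.

**Position:** In the wrist camera each box was about 1 to 1.6 mm from its board's centre and within about 0.5° of its direction. The frame leaves 4 mm of room on each side.

**Disagreement:** The fixed top camera put red and yellow about 2 mm off centre, slightly more than the wrist camera did. That is within the stated calibration error, so I left them. In that last top picture the arm partly hid the green box, so I relied on the wrist picture for green.

**Set-down:** Contact force rose by 2 to 15 N, highest for the blue box. No check failed.

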